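Lock the waffle iron's grid plate

ROBOT

A 6-joint arm with a two-finger parallel gripper is mounted at the origin on the work surface. World frame = base frame: x ahead of the robot, y to its left, z up, the work surface at z = 0. Lengths are in m, angles in rad, forces in N, time in s.
With the tool pointing down it reaches from about 0.3 to 0.875 m from the base axis. Payload 6.4 kg.
Tool frame: the origin (TCP) lies on the centre line of the jaws, within the pads' length; the fingertips stand 11 mm ahead of it and the grasp point (between the pads) lies 8 mm behind it (arm.tip_extent is the distance from the TCP to the fingertips, in m); x points along the fingers, z is the direction in which the jaws open and shut, and the axes are right-handed (so a half turn about x gives the same grasp; the last joint's range is limited). The gripper opens to 85 mm and grips with 20 to 120 N. Pads are 22 mm wide; open, the fingers measure 114 mm over their backs; the gripper's body (76 mm by 85 mm) begins 54 mm behind the grasp point. The pads swing forward as they close: fully open they stand 13 mm farther back than shut.
Start: joints at [-0.206, 0.181, 1.607, -0, 1.354, -0.206], TCP at [0.575, 0, 0.242] pointing down, gripper open.
Joint ranges: [-2.99, 2.99], [-0.89, 2.07], [0.3, 2.58], [-1.14, 4.28], [0, 2.63], [-3.12, 3.12]. Speed limits (rad/s): [2.57, 2.57, 3.01, 3.14, 3.14, 3.14].

INTERFACE

Orientations are given as a unit quaternion [w, x, y, z].
In Python, from bench import arm, cams, job_done gives the robot as it stands. The module is installed in compiled form; this text tells all that it offers.
- The arm moves only by the tool apply_moves, never from a script. Its arguments are lists of equal length, an entry for each row: "delta_pos": the shift along the tool's x, y, z in mm, a list of three; "rot": the turn, a rotation vector about the tool's x, y, z in degrees, a list of three; "claw": the opening, from 0 (shut) to 1 (fully open). A call has 1 to 12 rows; each row is the pose to reach, as a shift and turn from the pose commanded when the call began, along the tool's axes at that moment; what a row does not reach only later rows make up. A row lasts 1/12 s, in which the tool goes at most 41.7 mm and 7.16 degrees, less where a joint would pass 70% of its speed; a pose out of reach is approached as far as the arm can. A call with a gripper value outside its range is refused whole. The fingers move at their own pace and stop on an object; "grip_force" is the grip in N (left out, the last holds). Time passes only in rows, so rows that repeat a pose let the fingers close. It gives the time, the measured TCP pose, the force and the opening at its end, in the units of the state.
- arm.get_state(): the state, without advancing time (a new reading comes with each control period).
- cams.capture(name): name is "scene" or "side" or "wrist"; returns a dict with "frame" (480x640x3 uint8, red, green, blue), "intrinsics" (3x3 intrinsics, pixels), "rvec" (rotation vector, rad) and "tvec" (3), from world to camera coordinates, as OpenCV has them; the wrist camera has in their place "hand_eye" (4x4, takes a point from camera to tool coordinates, whose origin is the TCP and whose axes are the tool frame's). Camera axes: x right, y down, z forward; pixel columns grow to the right and rows downward; lengths in m; the calibration is good to about 2 mm. A picture is of the moment at which its call begins: read the wrist's pose just before it. There is no depth.
- job_done(): hands the job in, once; it reports no verdict.
The state is a dict: "time_s": time; "qpos": joint angles; "dq": joint speeds; "effort": joint torques, N m; "eef_pos": TCP position; "orientation": TCP orientation; "contact_force": force on the tool from outside, world axes, zero at the start; "torque": the same for the moment, N m; "gripper_width": finger opening in m.
Only numpy, scipy, OpenCV 4.12 (cv2) and the standard library are available. Lean on these libraries where they do the work, as an engineer would, in place of code of your own. Each camera call takes 0.05 s, during which the arm holds its last target.

TASK

The waffle iron's loose grid plate has been pulled part-way out: push it fully home against its rear stop, then turn the knurled thumbscrew clockwise until it seats on the plate's side wing and the resistance clearly rises. Stop there, snug but not forced, let go, and leave the bottle, cup and bowl where they stand.

Things in the scene. Friction and masses are not known exactly. Their poses are not given: they have to be found in the camera images.
- iron: Fixed countertop waffle iron, steel, opened out flat: the lower half (200 x 205 mm, nearer the robot) carries the loose plate, the upper half lies folded back beyond it. Origin on the counter under the lower half; x points away from the robot to the rear stop, y left, z up. The plate slides along x on a flat bed 50 mm up, from x = -110 to +70 mm, between low guides 1.5 mm clear on each side.
- plate_tab (a point): Centre of the upright pull tab on the front edge of the loose dark cast grid plate, 80 mm above the counter; axes as the iron's. Tab 10 mm thick (x), 60 mm wide (y), its top 95 mm up. Plate 150 x 140 x 14 mm, 0.35 to 0.6 kg, with an 8 mm thick wing 35 mm wide on its right. It slides with 2 to 5 N; up to 25 N against the stop does no harm.
- tab_home (a point): Where plate_tab is when the plate is fully home against the rear stop (x = -75 mm in the iron's frame, 80 mm above the counter), fixed to the iron. The tab starts 25 to 45 mm short of it, nearer the robot.
- screw_knob (a point): Centre of the thumbscrew's knurled steel head: an upright plain cylinder, 32 mm across, 24 mm high, on the vertical screw axis, about 122 mm above the counter at first; turns with the head. Clockwise from above tightens; it sinks 1 mm per rad. It starts 2.1 to 3.8 rad short of seating (how far does not show). Free turning takes about 0.03 Nm.
- bracket_top (a point): On the screw axis, on top of the bracket arm that carries the thumbscrew over the plate's wing, 92 mm above the counter; 12 mm or more free below the head. Once the screw is seated the head is springy: its torque climbs 1 Nm per further rad and stays while held. Snug is 0.15 to 0.35 Nm, over 0.5 Nm is forced. Let go, the head springs back; the screw stays seated.
- syrup: Amber bottle, 52 mm across, 150 mm tall, left of the iron; origin under its base. Leave alone.
- cup: White cup, 76 mm across, 90 mm tall, left of the iron's front; origin under its base. Leave alone.
- bowl: White bowl, 120 mm across, 55 mm tall, right of the iron; origin under its base. Leave alone.
Things that resemble listed ones, but are neither listed nor needed, are in the scene too. There is more than one size of the part that bears plate_tab; the job needs the middle-sized.

How it is judged:
By the outcome, as a careful person would: the job done as asked, in the order asked, and still so for the second after the job is handed in, with the robot touching nothing.
It also fails if it takes over 72 s, if anything falls off the work surface, if the arm or the gripper's body presses on something with over 40 N, if the wrist force passes 120 N, or if a joint passes its speed limit or range.

## Working session

There is one attempt and no reset: what is moved stays moved. The work goes in short steps, Python scripts to look and compute and a tool call to move; the robot and the scene stay as the last step left them, time stands still between calls to the robot, and variables do not carry over. Pictures are saved under pics/ and viewed, and the job is handed in when it is done.

Besides the shell and the picture viewer there is one more tool, called after "Request:" as name(argument=value, ...), one argument or row to a line, values as JSON. apply_moves: Moves the arm, as the interface text tells. Its arguments: {"type":"object","properties":{"delta_pos":{"type":"array"},"rot":{"type":"array"},"claw":{"type":"array"},"grip_force":{"type":"number"}},"required":["delta_pos","rot","claw"]}

```bash
mkdir -p pics; cat > h.py <<'E'
import numpy as np, cv2, pickle, sys
from scipy.spatial.transform import Rotation as R
def cap(name):
    from bench import arm,cams
    s=arm.get_state(); c=cams.capture(name); c['state']=s; return c
def save(name,fn):
    c=cap(name); cv2.imwrite('pics/%s.png'%fn,c['frame'][:,:,::-1]); pickle.dump(c,open('pics/%s.pkl'%fn,'wb')); return c
def pose(c):
    if 'hand_eye' in c:
        s=c['state'];T=np.eye(4);q=s['orientation'];T[:3,:3]=R.from_quat([q[1],q[2],q[3],q[0]]).as_matrix();T[:3,3]=s['eef_pos']
        W=T@np.array(c['hand_eye']);return W
    Rm=cv2.Rodrigues(np.array(c['rvec'],float))[0];W=np.eye(4);W[:3,:3]=Rm.T;W[:3,3]=-Rm.T@np.array(c['tvec']).ravel();return W
def ray(c,uv):
    W=pose(c);d=np.linalg.inv(np.array(c['intrinsics']))@np.array([uv[0],uv[1],1.]);return W[:3,3],W[:3,:3]@d
def atz(c,uv,z):
    o,d=ray(c,uv);return o+d*(z-o[2])/d[2]
def proj(c,P):
    W=np.linalg.inv(pose(c));p=W[:3,:3]@np.array(P)+W[:3,3];q=np.array(c['intrinsics'])@p;return q[:2]/q[2]
def load(fn): return pickle.load(open('pics/%s.pkl'%fn,'rb'))
def crop(fn,x0,y0,x1,y1,k,out):
    im=cv2.imread('pics/%s.png'%fn)[y0:y1,x0:x1]; cv2.imwrite('pics/%s.png'%out,cv2.resize(im,None,fx=k,fy=k,interpolation=cv2.INTER_CUBIC))
E
python3 - <<'E'
from h import *
for n in ['scene','side','wrist']:
    c=save(n,n+'0'); print(n,pose(c).round(3).tolist())
print(c['state'])
E
```

```text
scene [[-0.103, 0.736, -0.669, 1.109], [0.995, 0.067, -0.08, 0.151], [-0.014, -0.673, -0.739, 0.762], [0.0, 0.0, 0.0, 1.0]]
side [[0.981, -0.133, 0.142, 0.379], [-0.194, -0.627, 0.755, -0.638], [-0.011, -0.768, -0.64, 0.698], [0.0, 0.0, 0.0, 1.0]]
wrist [[1.0, 0.001, -0.002, 0.575], [0.0, -0.96, -0.281, 0.071], [-0.002, 0.281, -0.96, 0.373], [0.0, 0.0, 0.0, 1.0]]
{'time_s': 0.1, 'qpos': array([-2.06266556e-01,  1.81482157e-01,  1.60790080e+00,  2.57575856e-05,
        1.35383473e+00, -2.06334042e-01]), 'dq': array([ 0.0003701 ,  0.00024919, -0.00264596,  0.00069827, -0.00075999,
       -0.00167051]), 'effort': array([-2.02498759e-04, -4.45872438e+01, -3.52238703e+01, -4.27332343e-04,
        4.16999465e-03,  3.20961749e-05]), 'eef_pos': array([5.74514360e-01, 1.46264395e-04, 2.41469067e-01]), 'orientation': array([7.06546018e-01, 1.04498097e-04, 7.07667076e-01, 1.48282786e-04]), 'contact_force': array([ 0.13344318, -0.90020605,  0.16170835]), 'torque': array([-0.00424601,  0.02853508,  0.01097515]), 'gripper_width': 0.08537816024447029}
```

View pics/scene0.png

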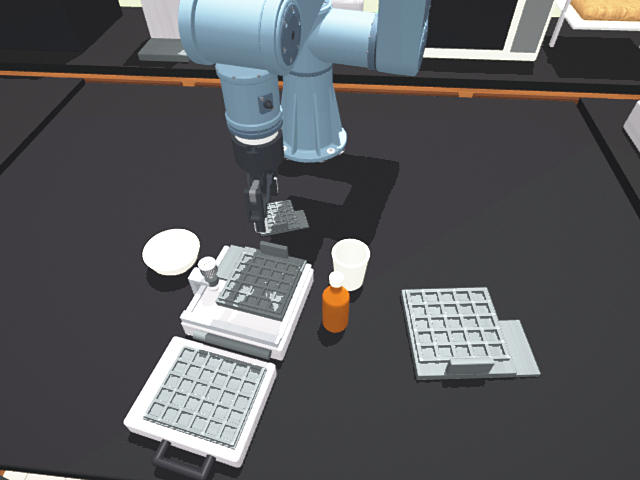

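View pics/side0.png

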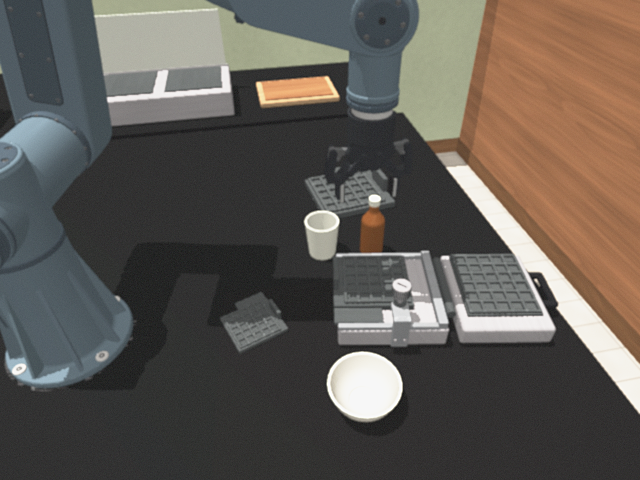

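View pics/wrist0.png

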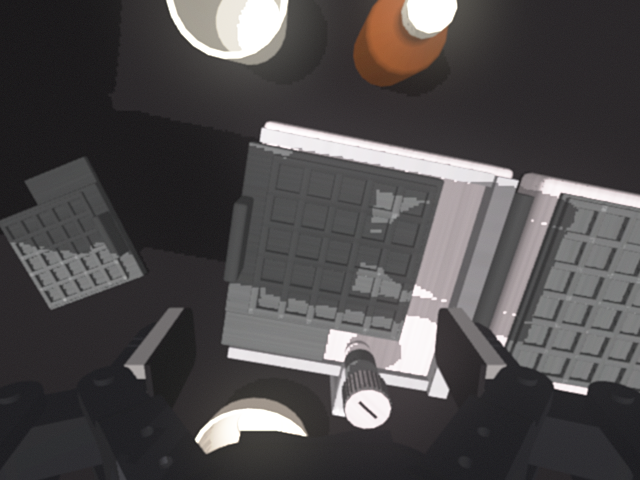

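```bash
python3 - <<'E'
from h import *
crop('wrist0',215,110,535,450,2,'w0c'); crop('scene0',130,230,330,370,4,'s0c'); crop('side0',320,240,460,350,5,'d0c')
E
```

```text
(no output)
```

View pics/w0c.png

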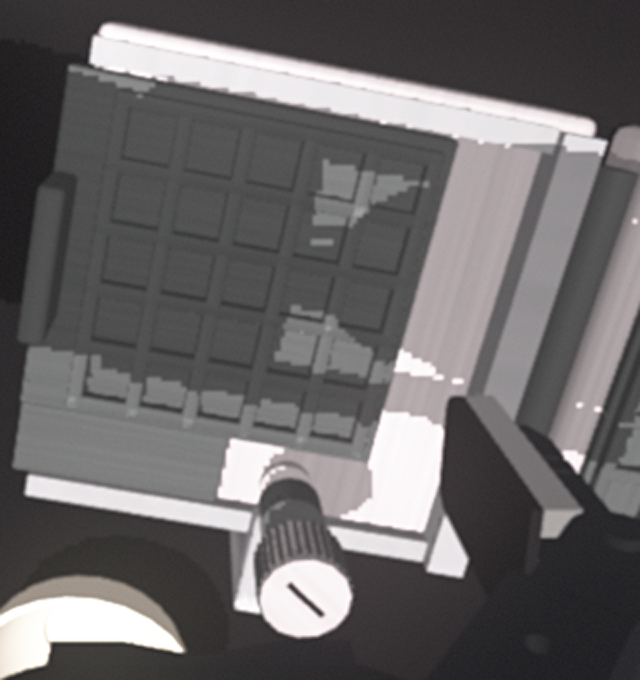

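View pics/s0c.png

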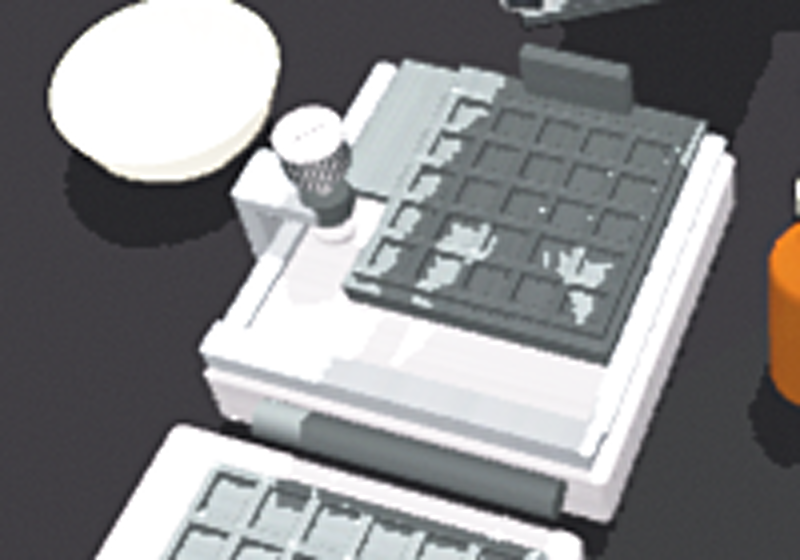

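View pics/d0c.png

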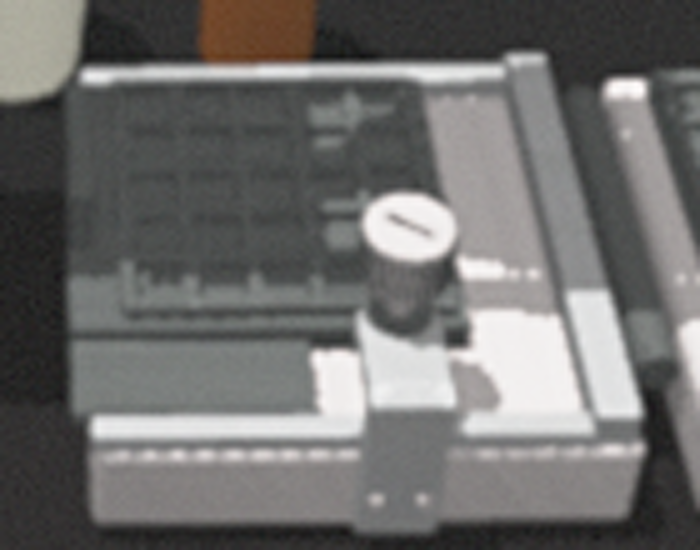

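```bash
python3 - <<'E'
from h import *
w=load('wrist0');s=load('scene0');d=load('side0')
f=lambda x,y:(215+x/2,110+y/2); g=lambda x,y:(130+x/4,230+y/4); k=lambda x,y:(320+x/5,240+y/5)
def p(n,c,uv,z): print(n,(atz(c,uv,z)*1000).round(1))
p('knob w',w,f(305,597),.134);p('knob s',s,g(310,133),.134);p('knob d',d,k(409,227),.134)
p('tab w',w,f(43,262),.095)
p('tab s L',s,g(524,47),.095);p('tab s R',s,g(633,70),.095)
p('pFL',w,f(70,65),.064);p('pRL',w,f(458,140),.064);p('pRR',w,f(365,460),.064);p('wFR',w,f(14,468),.058)
p('pRLs',s,g(610,350),.064);p('pRRs',s,g(345,285),.064);p('pFLs',s,g(706,122),.064)
for z in(.058,):p('wFRs',s,g(405,60),z)
c,b=cv2.minAreaRect,0
E
```

```text
knob w [ 611.5 -120.8  134. ]
knob s [ 609.6 -116.8  134. ]
knob d [ 611.8 -122.1  134. ]
tab w [519. -11.  95.]
tab s L [511.4 -37.7  95. ]
tab s R [522.2  21.3  95. ]
pFL [526.8  55.8  64. ]
pRL [672.5  28.2  64. ]
pRR [ 645.  -107.9   64. ]
wFR [ 493.8 -115.5   58. ]
pRLs [670.7  30.5  64. ]
pRRs [ 646.2 -103.5   64. ]
pFLs [527.6  58.8  64. ]
wFRs [ 493.7 -111.3   58. ]
```

Request:
apply_moves(
  delta_pos=[
    [0,0,-20],
    [0,0,-40],
    [0,0,-60],
    [0,-2,-80],
    [0,-4,-91],
    [20,-4,-91],
    [50,-4,-91],
    [80,-4,-91],
    [100,-4,-91],
    [110,-4,-91],
    [110,-4,-91],
    [110,-4,-91],
  ],
  rot=[
    [-7,0,0],
    [-14,0,0],
    [-21,0,0],
    [-28,0,0],
    [-35,0,0],
    [-42,0,0],
    [-49,0,0],
    [-56,0,0],
    [-63,0,0],
    [-70,0,0],
    [-77,0,0],
    [-79,0,0],
  ],
  claw=[0,0,0,0,0,0,0,0,0,0,0,0],
  grip_force=40,
)

```text
time_s: 1.15
eef_pos: [0.4829, -0.0037, 0.1308]
orientation: [0.544, -0.451, 0.545, 0.452]
contact_force: [-0.7, 0.3, -0.1]
gripper_width: -0.0
```

```bash
python3 - <<'E'
from h import *
c=save('scene','scene1');save('wrist','wrist1');c=save('side','side1')
s=c['state'];print(s['eef_pos'],s['qpos'].round(3),s['contact_force'],s['torque'],s['gripper_width'])
q=s['orientation'];print(R.from_quat([q[1],q[2],q[3],q[0]]).as_matrix().round(3))
E
```

```text
[ 0.48366122 -0.00390709  0.13179801] [-0.254  0.113  1.928 -0.     1.102 -1.633] [-0.28520658 -0.23199419  0.53027445] [ 0.00527566 -0.02709825 -0.02012943] 0.00016077680965594684
[[-0.001 -0.982  0.191]
 [ 0.     0.191  0.982]
 [-1.     0.001  0.   ]]
```

View pics/wrist1.png

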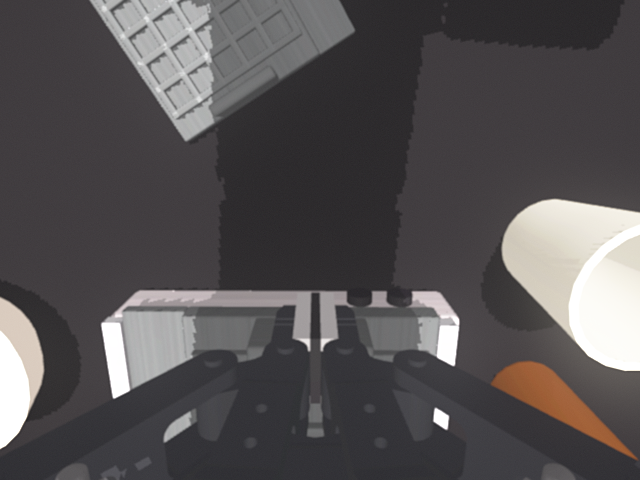

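View pics/side1.png

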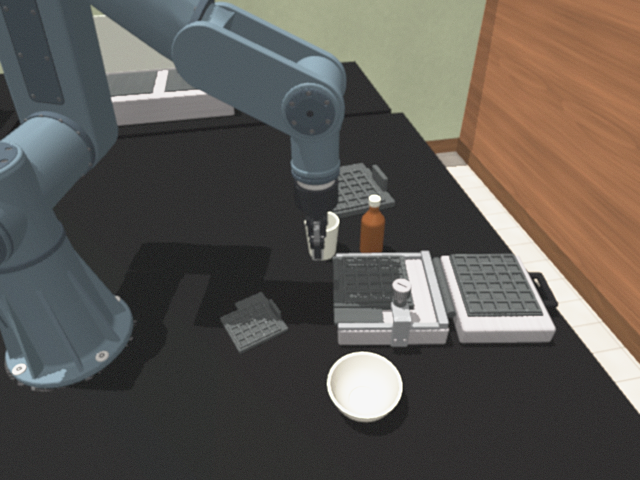

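The wrist view shows the iron's front edge level (rows 291–322), so the tool is square to the iron, with the shut fingers in front of the tab. I'll descend and approach.

Request:
apply_moves(
  delta_pos=[
    [15,0,0],
    [30,0,0],
    [42,0,0],
    [48,0,0],
    [48,-3,0],
    [48,-6,0],
    [48,-9,0],
    [48,-12,0],
    [48,-15,0],
    [48,-18,0],
    [48,-20,0],
    [48,-22,0],
  ],
  rot=[
    [0,0,0],
    [0,0,0],
    [0,0,0],
    [0,0,0],
    [0,0,0],
    [0,0,0],
    [0,0,0],
    [0,0,0],
    [0,0,0],
    [0,0,0],
    [0,0,0],
    [0,0,0],
  ],
  claw=[0,0,0,0,0,0,0,0,0,0,0,0],
)

```text
time_s: 2.3
eef_pos: [0.5052, -0.008, 0.0842]
orientation: [0.545, -0.449, 0.546, 0.45]
contact_force: [-3.5, 0.4, 1.8]
gripper_width: -0.0
```

```bash
python3 - <<'E'
from h import *
c=save('scene','scene2');c=save('side','side2')
s=c['state'];print(s['eef_pos'],s['contact_force'],s['torque'])
crop('scene2',130,190,330,340,4,'s2c'); crop('side2',270,160,470,310,4,'d2c')
E
```

```text
[ 0.50569169 -0.0081622   0.08422498] [-1.74617631  0.61430709 -0.83601615] [ 0.0945334   0.26587677 -0.01439338]
```

View pics/s2c.png

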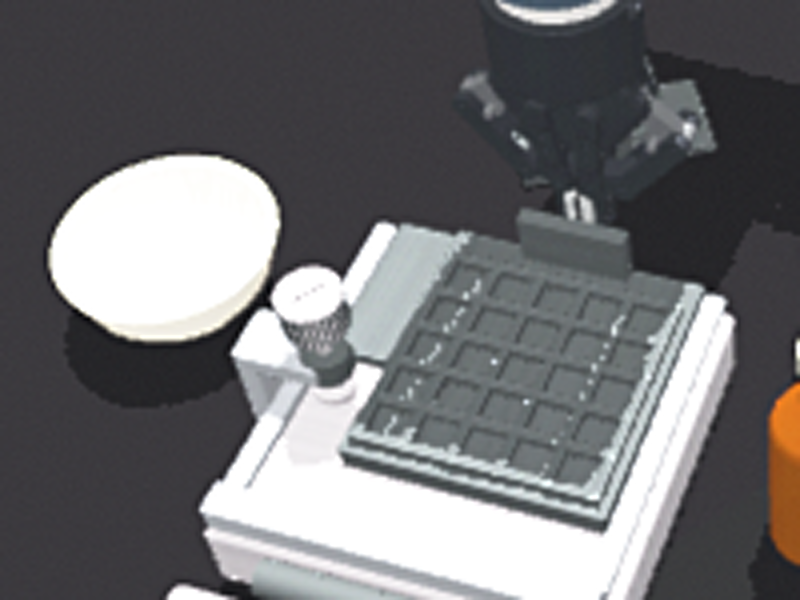

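View pics/d2c.png

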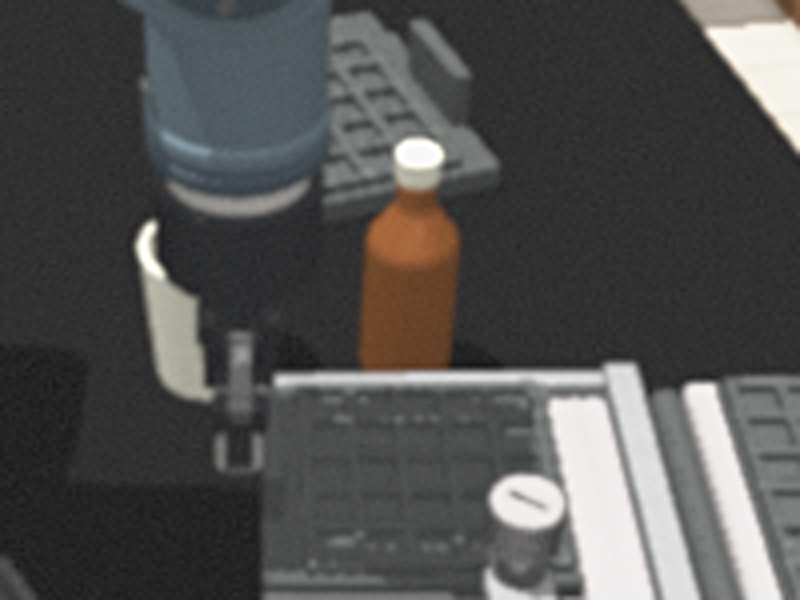

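Contact with the tab is just being made, well centred on it. Pushing.

Request:
apply_moves(
  delta_pos=[
    [0,-2,0],
    [0,-4,0],
    [0,-6,0],
    [0,-8,0],
    [0,-10,0],
    [0,-12,0],
    [0,-14,0],
    [0,-16,0],
    [0,-18,0],
    [0,-20,0],
    [0,-22,0],
    [0,-23,0],
  ],
  rot=[
    [0,0,0],
    [0,0,0],
    [0,0,0],
    [0,0,0],
    [0,0,0],
    [0,0,0],
    [0,0,0],
    [0,0,0],
    [0,0,0],
    [0,0,0],
    [0,0,0],
    [0,0,0],
  ],
  claw=[0,0,0,0,0,0,0,0,0,0,0,0],
)

```text
time_s: 3.4
eef_pos: [0.5285, -0.0126, 0.0843]
orientation: [0.546, -0.45, 0.546, 0.45]
contact_force: [-0.9, 0.4, -1.4]
gripper_width: 0.0002
```

Request:
apply_moves(
  delta_pos=[
    [0,-1,0],
    [0,-2,0],
    [0,-3,0],
    [0,-4,0],
  ],
  rot=[
    [0,0,0],
    [0,0,0],
    [0,0,0],
    [0,0,0],
  ],
  claw=[0,0,0,0],
)

```text
time_s: 3.73
eef_pos: [0.5321, -0.0133, 0.0843]
orientation: [0.546, -0.45, 0.546, 0.45]
contact_force: [-2.2, 0.9, -0.8]
gripper_width: -0.0
```

```bash
python3 - <<'E'
from h import *
c=save('scene','scene3')
s=c['state'];print(s['eef_pos'],s['contact_force'],s['torque'])
crop('scene3',130,190,330,340,4,'s3c')
E
```

```text
[ 0.53212491 -0.01330464  0.08427506] [-2.19350228  0.9404943  -0.80208411] [ 0.16362028  0.30464735 -0.0064579 ]
```

View pics/s3c.png

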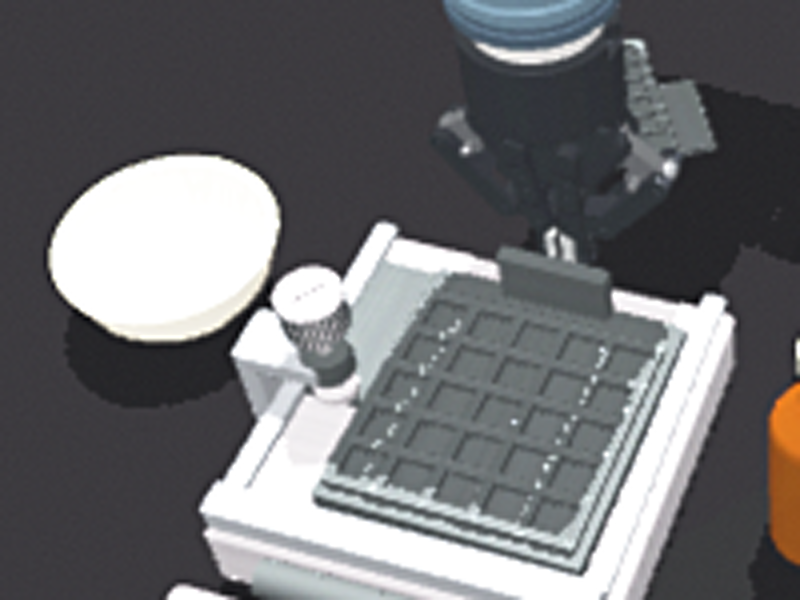

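The plate has slid about 26 mm, with a gap still left to the rear stop. Continuing in 1 mm rows.

Request:
apply_moves(
  delta_pos=[
    [0,-1,0],
    [0,-2,0],
    [0,-3,0],
    [0,-4,0],
    [0,-5,0],
    [0,-6,0],
  ],
  rot=[
    [0,0,0],
    [0,0,0],
    [0,0,0],
    [0,0,0],
    [0,0,0],
    [0,0,0],
  ],
  claw=[0,0,0,0,0,0],
)

```text
time_s: 4.28
eef_pos: [0.5371, -0.0143, 0.0843]
orientation: [0.545, -0.449, 0.546, 0.45]
contact_force: [-10.1, 2.0, 7.2]
gripper_width: 0.0001
```

Request:
apply_moves(
  delta_pos=[
    [0,-1,0],
    [0,-2,0],
    [0,-3,0],
  ],
  rot=[
    [0,0,0],
    [0,0,0],
    [0,0,0],
  ],
  claw=[0,0,0],
)

```text
time_s: 4.53
eef_pos: [0.5372, -0.0145, 0.0837]
orientation: [0.543, -0.448, 0.548, 0.452]
contact_force: [-19.3, 1.4, 11.9]
gripper_width: 0.0001
```

The force rose to 19 N with no further motion, so the plate is against something. I'll back off and check that it's the rear stop.

Request:
apply_moves(
  delta_pos=[
    [0,2,0],
    [0,6,0],
    [0,16,0],
    [0,30,0],
    [-30,35,0],
    [-70,35,0],
    [-100,35,0],
    [-110,35,0],
  ],
  rot=[
    [0,0,0],
    [0,0,0],
    [0,0,0],
    [0,0,0],
    [-7,0,0],
    [-14,0,0],
    [-21,0,0],
    [-21,0,0],
  ],
  claw=[0,0,0,0,0,0.3,0.6,0.6],
)

```text
time_s: 5.2
eef_pos: [0.5101, -0.0093, 0.2002]
orientation: [-0.455, 0.546, -0.451, -0.54]
contact_force: [0.8, -0.5, 0.1]
gripper_width: 0.0353
```

```bash
python3 - <<'E'
from h import *
c=save('scene','scene4');c=save('side','side4')
s=c['state'];print(s['eef_pos'],s['qpos'].round(3),s['contact_force'],s['torque'],s['gripper_width'])
crop('scene4',130,230,330,370,4,'s4c'); crop('side4',320,240,460,350,5,'d4c')
E
```

```text
[ 0.51030352 -0.00929149  0.20021009] [-0.251  0.072  1.818  0.     1.241 -1.997] [1.06993845 1.27596307 1.99941506] [ 0.01780298 -0.05640604 -0.01723836] 0.04317775043157364
```

View pics/s4c.png

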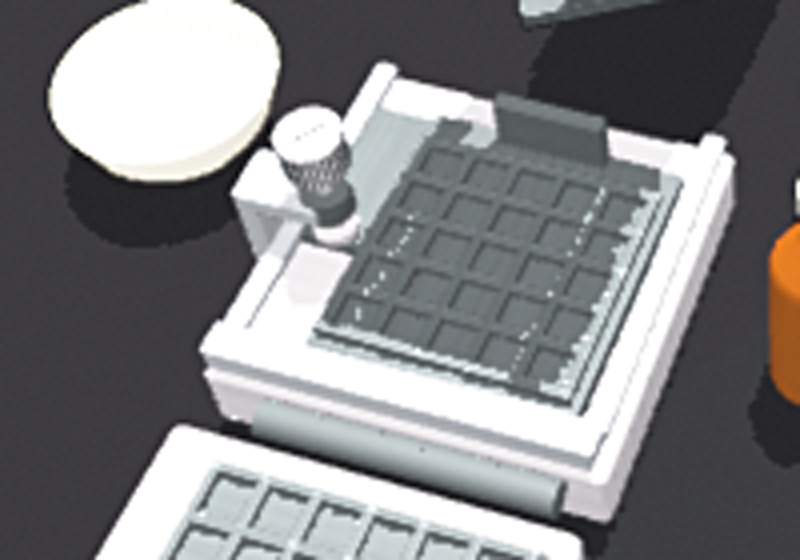

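View pics/d4c.png

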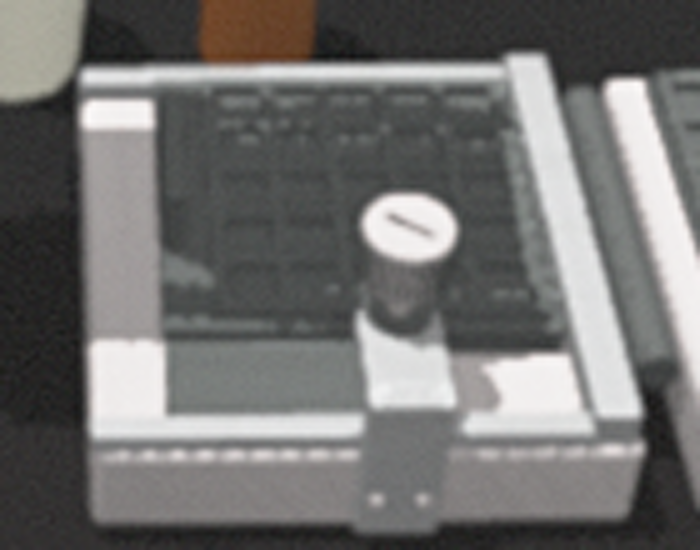

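```bash
python3 - <<'E'
from h import *
w=load('wrist0');s=load('scene4');d=load('side4')
f=lambda x,y:(215+x/2,110+y/2); g=lambda x,y:(130+x/4,230+y/4); k=lambda x,y:(320+x/5,240+y/5)
a=np.deg2rad(-11);u=np.array([np.cos(a),np.sin(a)]);v=np.array([-u[1],u[0]])
def p(n,c,uv,z):
    P=atz(c,uv,z)*1000;print(n,P.round(1),'u,v',(P[:2]@u).round(1),(P[:2]@v).round(1))
p('stop face bottom? w',w,f(525,150),.05);p('stop face bottom lower w',w,f(470,385),.05)
p('stop face top',w,f(550,153),.065);p('rear top',w,f(605,150),.065)
p('front edge bed w0',w,f(97,40),.05)
p('plate RR s4',s,g(313,333),.064);p('plate RL s4',s,g(580,408),.064);p('plate FL',s,g(683,180),.064)
p('tabL',s,g(500,95),.095);p('tabR',s,g(607,122),.095)
p('front edge bed s4',s,g(400,78),.05);p('front bed R',s,g(735,155),.05)
p('plate rear d',d,k(565,345),.06);p('plate front d',d,k(160,100),.064)
p('d bed front L',d,k(82,100),.05);p('d bed front R',d,k(92,415),.05);p('wing FR d',d,k(167,415),.058);
p('stop bottom rear',d,k(583,410),.05); p('knob',w,f(305,597),.134)
W=w
E
```

```text
stop face bottom? w [703.8  22.3  50. ] u,v 686.6 156.1
stop face bottom lower w [691.5 -79.5  50. ] u,v 693.9 53.9
stop face top [707.4  23.4  65. ] u,v 690.0 158.0
rear top [728.1  24.5  65. ] u,v 710.0 163.0
front edge bed w0 [535.3  64.4  50. ] u,v 513.2 165.4
plate RR s4 [ 674.6 -111.6   64. ] u,v 683.5 19.2
plate RL s4 [702.7  21.7  64. ] u,v 685.7 155.4
plate FL [566.9  51.7  64. ] u,v 546.6 159.0
tabL [545.2 -43.6  95. ] u,v 543.5 61.3
tabR [557.9  13.5  95. ] u,v 545.1 119.7
front edge bed s4 [ 500.  -113.8   50. ] u,v 512.5 -16.3
front bed R [537.   74.8  50. ] u,v 512.9 175.9
plate rear d [ 679.1 -124.5   60. ] u,v 690.4 7.4
plate front d [563.4  33.2  64. ] u,v 546.7 140.1
d bed front L [535.1  54.8  50. ] u,v 514.8 155.9
d bed front R [ 502.  -113.1   50. ] u,v 514.3 -15.2
wing FR d [ 527.  -125.1   58. ] u,v 541.2 -22.2
stop bottom rear [ 678.5 -147.4   50. ] u,v 694.1 -15.2
knob [ 611.5 -120.8  134. ] u,v 623.3 -1.9
```

The bed and stop estimates disagree by about 5 mm, so I'll take a closer wrist view of the rear gap, in the same wrist orientation I need for the knob.

Request:
apply_moves(
  delta_pos=[
    [-15,-10,-5],
    [-30,-30,-10],
    [-40,-50,-20],
    [-50,-75,-30],
    [-50,-100,-40],
    [-50,-125,-50],
    [-50,-145,-56],
    [-50,-152,-58],
    [-50,-152,-58],
  ],
  rot=[
    [-7,0,0],
    [-14,0,0],
    [-21,0,0],
    [-28,0,0],
    [-35,0,0],
    [-42,0,0],
    [-45,0,0],
    [-45,0,0],
    [-45,0,0],
  ],
  claw=[0.7,0.7,0.7,0.7,0.7,0.7,0.7,0.7,0.7],
)

```text
time_s: 6.05
eef_pos: [0.6666, -0.0393, 0.2413]
orientation: [0.214, -0.673, 0.214, 0.675]
contact_force: [-0.9, -0.7, -0.6]
gripper_width: 0.0595
```

```bash
python3 - <<'E'
from h import *
c=save('wrist','wrist5')
s=c['state'];print(s['eef_pos'],s['qpos'].round(3),s['contact_force'],s['torque'],s['gripper_width'])
E
```

```text
[ 0.66664213 -0.03933633  0.24132366] [-0.236  0.387  1.352 -0.     1.406 -2.764] [-0.92466409 -0.74638769 -0.64007162] [ 0.00821939  0.01109104 -0.04421549] 0.0595472583940157
```

View pics/wrist5.png

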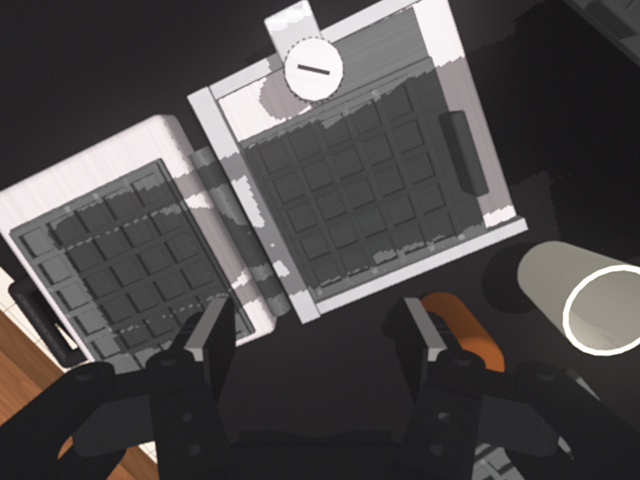

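```bash
python3 - <<'E'
from h import *
crop('wrist5',180,80,340,330,3,'w5a'); crop('wrist5',240,0,440,150,4,'w5b')
E
```

```text
(no output)
```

View pics/w5a.png

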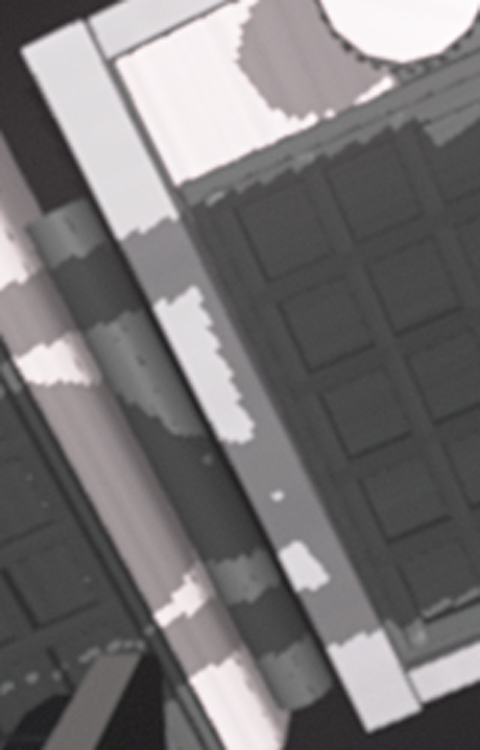

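View pics/w5b.png

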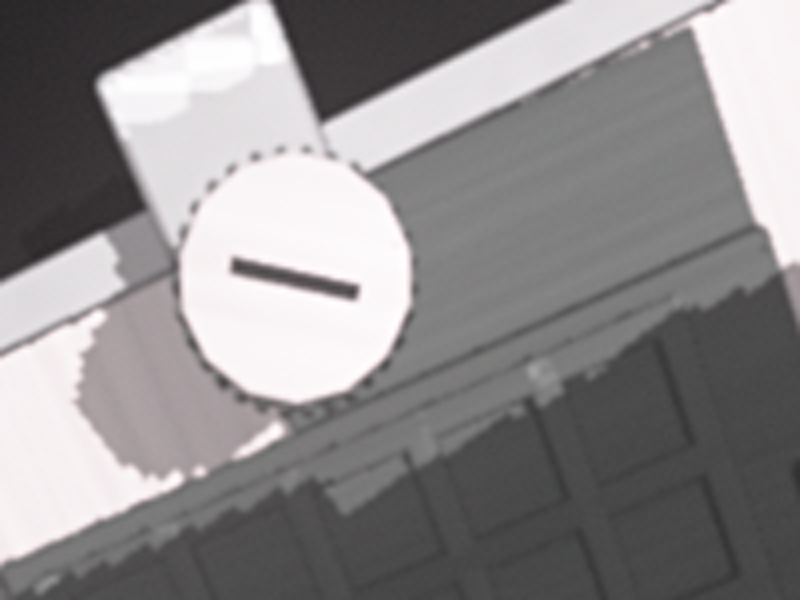

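The plate's rear edge lies flush along the whole rear stop (crop line from about (180,185) to (410,650)), so it is home. Next I'll locate the knob.

```bash
python3 - <<'E'
from h import *
w=load('wrist5');P=atz(w,(314,69.3),.134);print(P)
s=w['state'];q=s['orientation'];Rm=R.from_quat([q[1],q[2],q[3],q[0]]).as_matrix();print(Rm.round(3))
# triangulate wrist0+wrist5+side
A=[];b=[]
for c,uv in((load('wrist0'),(367.5,408.5)),(w,(314,69.3)),(load('side0'),(401.8,285.4)),(load('scene0'),(207.5,263.3))):
    o,d=ray(c,uv);d/=np.linalg.norm(d);M=np.eye(3)-np.outer(d,d);A.append(M);b.append(M@o)
print(np.linalg.lstsq(np.vstack(A),np.hstack(b),rcond=None)[0])
T=np.array([.611,-.1205,.22])
print(Rm.T@(T-s['eef_pos'])*1000)
E
```

```text
[ 0.61072406 -0.12025593  0.134     ]
[[-0.003 -0.576 -0.817]
 [ 0.001 -0.817  0.576]
 [-1.     0.001  0.003]]
[ 0.61095548 -0.11968864  0.13367538]
[21.43159547 98.37245663 -1.35350602]
```

Request:
apply_moves(
  delta_pos=[
    [5,15,0],
    [10,35,0],
    [20,55,-1],
    [30,75,-1],
    [40,90,-1],
    [50,98,-1],
    [55,98,-1],
    [60,98,-1],
    [60,98,-1],
    [60,98,-1],
  ],
  rot=[
    [0,0,0],
    [0,0,0],
    [0,0,0],
    [0,0,0],
    [0,0,0],
    [0,0,0],
    [0,0,0],
    [0,0,0],
    [0,0,0],
    [0,0,0],
  ],
  claw=[0.7,0.7,0.7,0.7,0.7,0.7,0.7,0.7,0.7,0.7],
)

```text
time_s: 6.93
eef_pos: [0.6113, -0.1191, 0.1843]
orientation: [0.212, -0.674, 0.212, 0.674]
contact_force: [0.5, -0.1, 0.4]
gripper_width: 0.06
```

```bash
python3 - <<'E'
from h import *
save('side','side6');save('scene','scene6')
c=save('wrist','wrist6')
s=c['state'];print(s['eef_pos'],s['qpos'].round(3),s['contact_force'],s['torque'],s['gripper_width'])
q=s['orientation'];Rm=R.from_quat([q[1],q[2],q[3],q[0]]).as_matrix();print(Rm.round(3))
print(Rm.T@(np.array([.611,-.120,.117])-s['eef_pos'])*1000)
crop('side6',300,150,500,300,4,'d6c');crop('scene6',100,130,300,280,4,'s6c')
E
```

```text
[ 0.61162922 -0.11930084  0.18484035] [-0.383  0.338  1.533  0.     1.269 -2.915] [-0.2041261  -1.36758805  0.51968247] [-0.00110988 -0.01399323 -0.0223296 ] 0.05983331270060844
[[ 0.001 -0.573 -0.82 ]
 [-0.    -0.82   0.573]
 [-1.    -0.    -0.001]]
[67.8398466   0.96012286  0.17695038]
```

View pics/d6c.png

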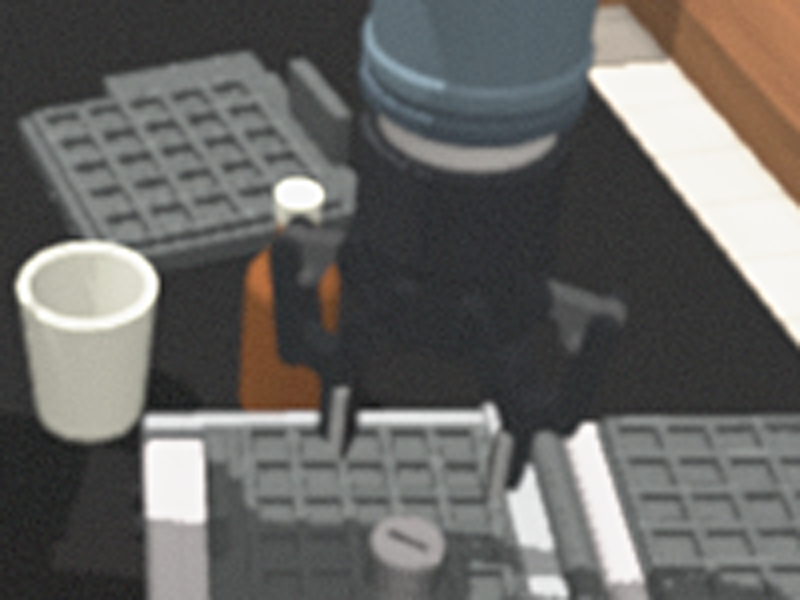

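View pics/s6c.png

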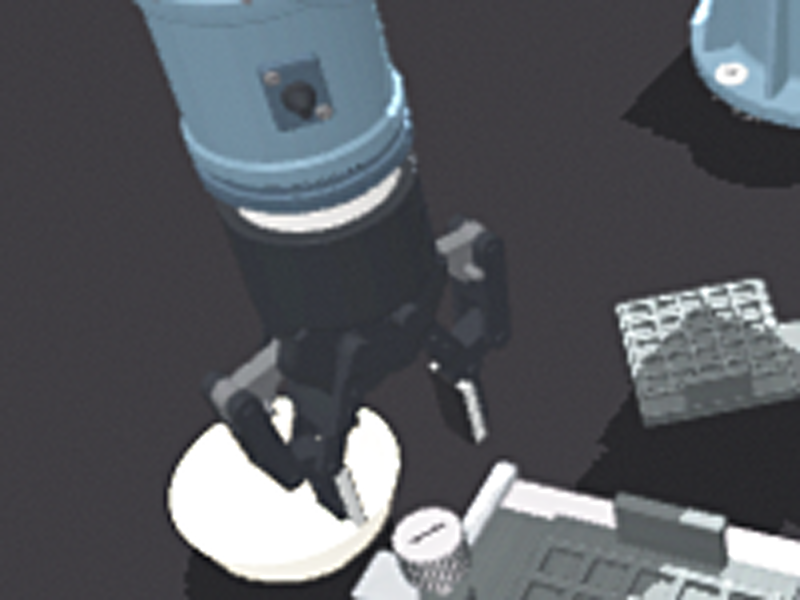

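Request:
apply_moves(
  delta_pos=[
    [15,1,0],
    [30,1,0],
    [45,1,0],
    [58,1,0],
    [67,1,0],
    [67,1,0],
    [67,1,0],
  ],
  rot=[
    [0,0,0],
    [0,0,0],
    [0,0,0],
    [0,0,0],
    [0,0,0],
    [0,0,0],
    [0,0,0],
  ],
  claw=[0.7,0.7,0.7,0.7,0.7,0.6,0.5],
)

```text
time_s: 7.67
eef_pos: [0.6104, -0.1206, 0.1171]
orientation: [0.213, -0.674, 0.213, 0.675]
contact_force: [0.4, -0.7, -0.4]
gripper_width: 0.0428
```

```bash
python3 - <<'E'
from h import *
c=save('side','side7');save('wrist','wrist7')
s=c['state'];print(s['eef_pos'],s['qpos'].round(3),s['contact_force'],s['torque'],s['gripper_width'])
crop('side7',300,190,500,340,4,'d7c')
E
```

```text
[ 0.61035128 -0.12060381  0.11705603] [-0.386  0.416  1.578  0.     1.148 -2.916] [ 0.39682972 -0.7311142  -0.43554553] [-0.03429882  0.0110508  -0.01996195] 0.04280728949722416
```

View pics/d7c.png

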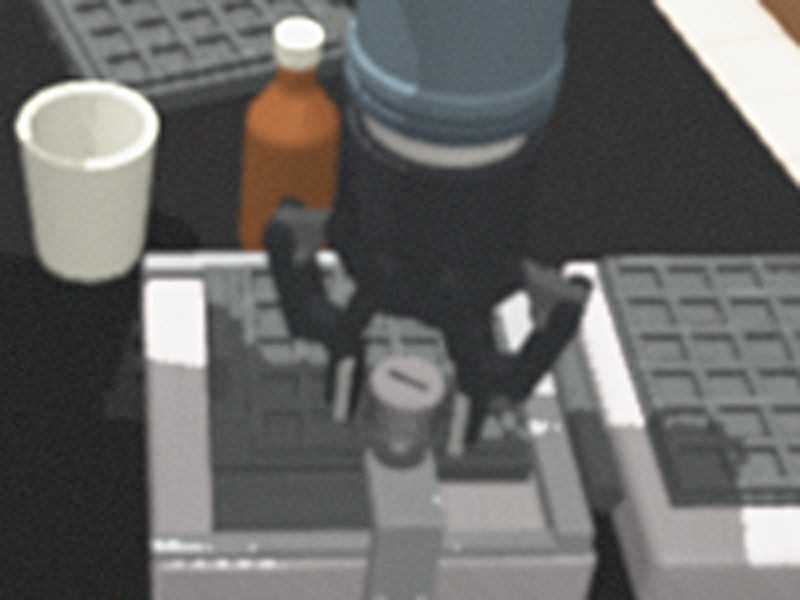

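View pics/wrist7.png

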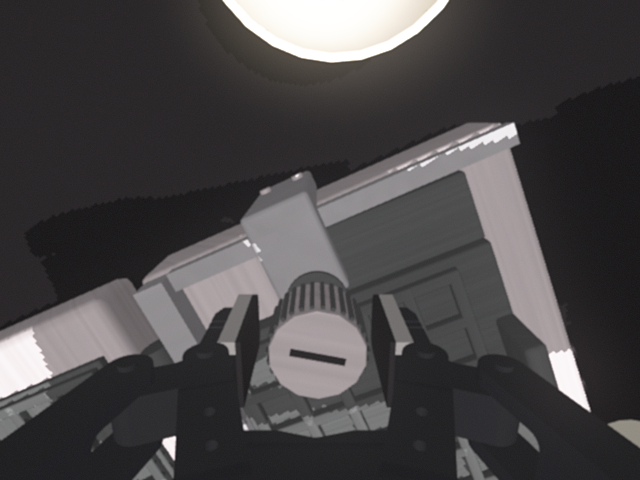

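The head sits centred between the pads (knob at column 318, pad midpoint about 317). Closing now.

Request:
apply_moves(
  delta_pos=[
    [0,0,0],
    [0,0,0],
    [0,0,0],
    [0,0,0],
    [0,0,0],
  ],
  rot=[
    [0,0,0],
    [0,0,0],
    [0,0,0],
    [0,0,0],
    [0,0,0],
  ],
  claw=[0.4,0.3,0.3,0.3,0.3],
  grip_force=60,
)

```text
time_s: 8.18
eef_pos: [0.6104, -0.1205, 0.1188]
orientation: [-0.213, 0.674, -0.213, -0.674]
contact_force: [-3.4, 0.9, 6.0]
gripper_width: 0.0303
```

```bash
python3 - <<'E'
from h import *
from bench import arm
s=arm.get_state();print(s['eef_pos'],s['contact_force'],s['torque'],s['gripper_width'],s['qpos'].round(3))
E
```

```text
[ 0.61038931 -0.12050893  0.11876573] [-3.4193062   0.94225123  5.96801257] [0.31664282 0.65640389 0.01491057] 0.030257531929015456 [-0.386  0.413  1.578  0.     1.15  -2.917]
```

Request:
apply_moves(
  delta_pos=[
    [0,0,0],
    [0.2,0,0],
    [0.3,0,0],
    [0.4,0,0],
    [0.6,0,0],
    [0.7,0,0],
    [0.8,0,0],
    [0.9,0,0],
    [1.0,0,0],
    [1.2,0,0],
    [1.4,0,0],
    [1.4,0,0],
  ],
  rot=[
    [4,0,0],
    [11,0,0],
    [18,0,0],
    [25,0,0],
    [32,0,0],
    [39,0,0],
    [46,0,0],
    [53,0,0],
    [60,0,0],
    [67,0,0],
    [74,0,0],
    [80,0,0],
  ],
  claw=[0.1,0.1,0.1,0.1,0.1,0.1,0.1,0.1,0.1,0.1,0.1,0.1],
)

```text
time_s: 9.18
eef_pos: [0.6102, -0.1198, 0.1174]
orientation: [0.598, -0.378, 0.597, 0.379]
contact_force: [-4.4, 5.0, 6.8]
gripper_width: 0.0301
```

```bash
python3 - <<'E'
from h import *
c=save('wrist','wrist8');s=c['state'];print(s['time_s'],s['eef_pos'],s['contact_force'],s['torque'],s['effort'][5],s['gripper_width'],s['qpos'].round(3))
E
```

```text
9.1833 [ 0.61015673 -0.11982083  0.11738531] [-4.3567878   4.97512342  6.76977953] [ 0.70786047  0.75709374 -0.00083252] -1.4094800502061844 0.03007966874802067 [-3.850e-01  4.150e-01  1.579e+00  1.000e-03  1.149e+00 -1.514e+00]
```

View pics/wrist8.png

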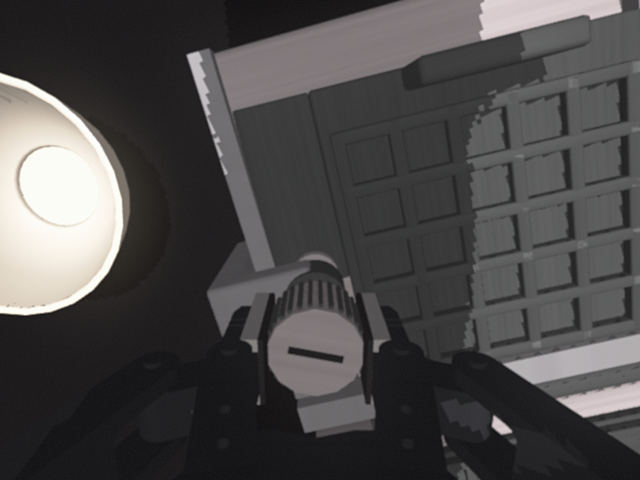

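The slot turned with the jaws (no slip) and the torque is about 0, so it is still free. Continuing.

Request:
apply_moves(
  delta_pos=[
    [0.1,0,0],
    [0.2,0,0],
    [0.3,0,0],
    [0.4,0,0],
    [0.5,0,0],
    [0.5,0,0],
  ],
  rot=[
    [6,0,0],
    [12,0,0],
    [18,0,0],
    [24,0,0],
    [30,0,0],
    [34,0,0],
  ],
  claw=[0.1,0.1,0.1,0.1,0.1,0.1],
)

```text
time_s: 9.73
eef_pos: [0.6103, -0.1196, 0.1168]
orientation: [0.682, -0.187, 0.682, 0.188]
contact_force: [-3.4, 4.8, 6.0]
gripper_width: 0.0302
```

```bash
cat > st.py <<'E'
from bench import arm
s=arm.get_state();print(round(s['time_s'],2),s['eef_pos'].round(4),s['contact_force'].round(1),s['torque'].round(3),s['effort'][5].round(3),'w',s['gripper_width'].round(4),'q6',s['qpos'][5].round(3), 'turned',(s['qpos'][5]+2.917-s['qpos'][0]-.386).round(3))
E
python3 st.py
```

```text
Traceback (most recent call last):
  File "st.py", line 2, in <module>
    s=arm.get_state();print(round(s['time_s'],2),s['eef_pos'].round(4),s['contact_force'].round(1),s['torque'].round(3),s['effort'][5].round(3),'w',s['gripper_width'].round(4),'q6',s['qpos'][5].round(3), 'turned',(s['qpos'][5]+2.917-s['qpos'][0]-.386).round(3))
                                                                                                                                                    ^^^^^^^^^^^^^^^^^^^^^^^^
AttributeError: 'float' object has no attribute 'round'
```

```bash
sed -i "s/s\['gripper_width'\].round(4)/round(s['gripper_width'],4)/" st.py
python3 st.py
```

```text
9.73 [ 0.6103 -0.1196  0.1168] [-3.4  4.8  6. ] [0.83  0.632 0.003] -0.637 w 0.0302 q6 -0.922 turned 1.994
```

Request:
apply_moves(
  delta_pos=[
    [0,0,0],
    [0.1,0,0],
    [0.1,0,0],
  ],
  rot=[
    [3,0,0],
    [6,0,0],
    [6,0,0],
  ],
  claw=[0.1,0.1,0.1],
)

```text
time_s: 9.98
eef_pos: [0.6104, -0.1196, 0.1167]
orientation: [0.691, -0.152, 0.69, 0.153]
contact_force: [-4.2, 4.7, 5.6]
gripper_width: 0.0306
```

```bash
python3 st.py
```

```text
9.98 [ 0.6104 -0.1196  0.1167] [-4.2  4.7  5.6] [0.86  0.627 0.029] 0.692 w 0.0306 q6 -0.819 turned 2.096
```

Request:
apply_moves(
  delta_pos=[
    [0,0,0],
    [0.1,0,0],
    [0.1,0,0],
  ],
  rot=[
    [3,0,0],
    [6,0,0],
    [6,0,0],
  ],
  claw=[0.1,0.1,0.1],
)

```text
time_s: 10.23
eef_pos: [0.6105, -0.1195, 0.1166]
orientation: [0.698, -0.115, 0.697, 0.116]
contact_force: [-2.7, 4.8, 5.8]
gripper_width: 0.0305
```

```bash
python3 st.py
```

```text
10.23 [ 0.6105 -0.1195  0.1166] [-2.7  4.8  5.8] [ 0.839  0.563 -0.063] 0.672 w 0.0305 q6 -0.715 turned 2.201
```

Request:
apply_moves(
  delta_pos=[
    [0,0,0],
    [0.1,0,0],
    [0.1,0,0],
  ],
  rot=[
    [3,0,0],
    [6,0,0],
    [6,0,0],
  ],
  claw=[0.1,0.1,0.1],
)

```text
time_s: 10.48
eef_pos: [0.6105, -0.1195, 0.1165]
orientation: [0.703, -0.079, 0.702, 0.08]
contact_force: [-2.0, 5.4, 5.4]
gripper_width: 0.0304
```

```bash
python3 st.py
```

```text
10.48 [ 0.6105 -0.1195  0.1165] [-2.   5.4  5.4] [0.859 0.528 0.063] 0.672 w 0.0304 q6 -0.61 turned 2.306
```

Request:
apply_moves(
  delta_pos=[
    [0,0,0],
    [0.1,0,0],
    [0.1,0,0],
  ],
  rot=[
    [3,0,0],
    [6,0,0],
    [6,0,0],
  ],
  claw=[0.1,0.1,0.1],
)

```text
time_s: 10.73
eef_pos: [0.6105, -0.1195, 0.1164]
orientation: [0.706, -0.042, 0.706, 0.043]
contact_force: [-2.8, 5.4, 6.0]
gripper_width: 0.0303
```

```bash
python3 st.py
```

```text
10.73 [ 0.6105 -0.1195  0.1164] [-2.8  5.4  6. ] [ 0.849  0.475 -0.035] 0.672 w 0.0303 q6 -0.505 turned 2.41
```

Request:
apply_moves(
  delta_pos=[
    [0,0,0],
    [0.1,0,0],
    [0.1,0,0],
  ],
  rot=[
    [3,0,0],
    [6,0,0],
    [6,0,0],
  ],
  claw=[0.1,0.1,0.1],
)

```text
time_s: 10.98
eef_pos: [0.6106, -0.1195, 0.1163]
orientation: [0.707, -0.005, 0.707, 0.006]
contact_force: [-2.1, 5.7, 4.6]
gripper_width: 0.0303
```

```bash
python3 st.py
```

```text
10.98 [ 0.6106 -0.1195  0.1163] [-2.1  5.7  4.6] [0.834 0.531 0.016] 0.672 w 0.0303 q6 -0.4 turned 2.515
```

Request:
apply_moves(
  delta_pos=[
    [0,0,0],
    [0.1,0,0],
    [0.1,0,0],
  ],
  rot=[
    [3,0,0],
    [6,0,0],
    [6,0,0],
  ],
  claw=[0.1,0.1,0.1],
)

```text
time_s: 11.23
eef_pos: [0.6107, -0.1195, 0.1162]
orientation: [0.707, 0.032, 0.706, -0.031]
contact_force: [-1.7, 5.3, 5.0]
gripper_width: 0.0304
```

```bash
python3 st.py
```

```text
11.23 [ 0.6107 -0.1195  0.1162] [-1.7  5.3  5. ] [ 0.84   0.439 -0.025] 0.672 w 0.0304 q6 -0.296 turned 2.62
```

Request:
apply_moves(
  delta_pos=[
    [0,0,0],
    [0.1,0,0],
    [0.1,0,0],
  ],
  rot=[
    [3,0,0],
    [6,0,0],
    [6,0,0],
  ],
  claw=[0.1,0.1,0.1],
)

```text
time_s: 11.48
eef_pos: [0.6107, -0.1195, 0.1161]
orientation: [0.704, 0.069, 0.704, -0.068]
contact_force: [-1.7, 5.0, 4.8]
gripper_width: 0.0305
```

```bash
python3 st.py
```

```text
11.48 [ 0.6107 -0.1195  0.1161] [-1.7  5.   4.8] [0.873 0.348 0.002] 0.672 w 0.0305 q6 -0.191 turned 2.725
```

Request:
apply_moves(
  delta_pos=[
    [0,0,0],
    [0.1,0,0],
    [0.1,0,0],
  ],
  rot=[
    [3,0,0],
    [6,0,0],
    [6,0,0],
  ],
  claw=[0.1,0.1,0.1],
)

```text
time_s: 11.73
eef_pos: [0.6108, -0.1195, 0.116]
orientation: [0.699, 0.106, 0.699, -0.105]
contact_force: [-1.6, 6.0, 4.6]
gripper_width: 0.0303
```

```bash
python3 st.py
```

```text
11.73 [ 0.6108 -0.1195  0.116 ] [-1.6  6.   4.6] [0.913 0.336 0.032] 0.673 w 0.0303 q6 -0.086 turned 2.829
```

Request:
apply_moves(
  delta_pos=[
    [0,0,0],
    [0.1,0,0],
    [0.1,0,0],
  ],
  rot=[
    [3,0,0],
    [6,0,0],
    [6,0,0],
  ],
  claw=[0.1,0.1,0.1],
)

```text
time_s: 11.98
eef_pos: [0.6108, -0.1195, 0.1159]
orientation: [0.693, 0.142, 0.692, -0.141]
contact_force: [-2.0, 4.5, 5.1]
gripper_width: 0.0307
```

```bash
python3 st.py; python3 -c "
from h import *
c=save('wrist','wrist9');crop('wrist9',200,240,440,440,3,'w9c')"
```

```text
11.98 [ 0.6108 -0.1195  0.1159] [-2.   4.5  5.1] [ 0.877  0.32  -0.005] 0.675 w 0.0307 q6 0.018 turned 2.934
```

View pics/w9c.png

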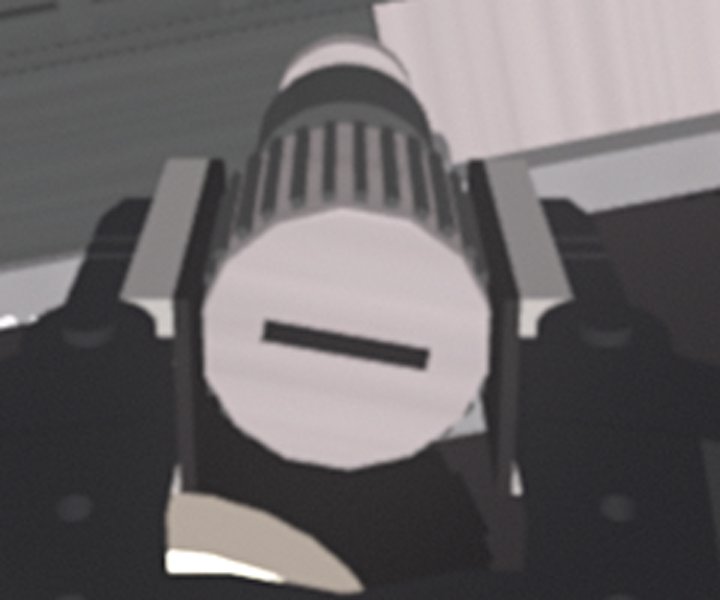

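The slot angle relative to the jaws is unchanged (about 10°), so the grip is not slipping. Continuing in 6° steps.

Request:
apply_moves(
  delta_pos=[
    [0,0,0],
    [0.1,0,0],
    [0.1,0,0],
  ],
  rot=[
    [3,0,0],
    [6,0,0],
    [6,0,0],
  ],
  claw=[0.1,0.1,0.1],
)

```text
time_s: 12.28
eef_pos: [0.6109, -0.1195, 0.1158]
orientation: [0.685, 0.178, 0.684, -0.177]
contact_force: [-2.0, 5.3, 4.9]
gripper_width: 0.0301
```

```bash
python3 st.py
```

```text
12.28 [ 0.6109 -0.1195  0.1158] [-2.   5.3  4.9] [0.861 0.289 0.036] 0.677 w 0.0301 q6 0.123 turned 3.039
```

Request:
apply_moves(
  delta_pos=[
    [0,0,0],
    [0.1,0,0],
    [0.1,0,0],
  ],
  rot=[
    [3,0,0],
    [6,0,0],
    [6,0,0],
  ],
  claw=[0.1,0.1,0.1],
)

```text
time_s: 12.53
eef_pos: [0.611, -0.1196, 0.1158]
orientation: [0.674, 0.214, 0.674, -0.213]
contact_force: [-0.8, 5.0, 4.9]
gripper_width: 0.0306
```

```bash
python3 st.py
```

```text
12.53 [ 0.611  -0.1196  0.1158] [-0.8  5.   4.9] [0.927 0.279 0.015] 0.68 w 0.0306 q6 0.228 turned 3.143
```

Request:
apply_moves(
  delta_pos=[
    [0,0,0],
    [0.1,0,0],
    [0.1,0,0],
  ],
  rot=[
    [3,0,0],
    [6,0,0],
    [6,0,0],
  ],
  claw=[0.1,0.1,0.1],
)

```text
time_s: 12.78
eef_pos: [0.611, -0.1196, 0.1157]
orientation: [0.662, 0.249, 0.662, -0.248]
contact_force: [-2.2, 5.6, 4.2]
gripper_width: 0.0305
```

```bash
python3 st.py
```

```text
12.78 [ 0.611  -0.1196  0.1157] [-2.2  5.6  4.2] [ 0.878  0.277 -0.011] 0.682 w 0.0305 q6 0.332 turned 3.248
```

Request:
apply_moves(
  delta_pos=[
    [0,0,0],
    [0.1,0,0],
    [0.1,0,0],
  ],
  rot=[
    [3,0,0],
    [6,0,0],
    [6,0,0],
  ],
  claw=[0.1,0.1,0.1],
)

```text
time_s: 13.03
eef_pos: [0.611, -0.1196, 0.1156]
orientation: [0.648, 0.283, 0.648, -0.282]
contact_force: [-0.4, 4.7, 4.5]
gripper_width: 0.0302
```

```bash
python3 st.py
```

```text
13.03 [ 0.611  -0.1196  0.1156] [-0.4  4.7  4.5] [ 0.908  0.279 -0.039] 0.685 w 0.0302 q6 0.437 turned 3.353
```

Request:
apply_moves(
  delta_pos=[
    [0,0,0],
    [0.1,0,0],
    [0.1,0,0],
  ],
  rot=[
    [3,0,0],
    [6,0,0],
    [6,0,0],
  ],
  claw=[0.1,0.1,0.1],
)

```text
time_s: 13.28
eef_pos: [0.6111, -0.1197, 0.1156]
orientation: [0.633, 0.317, 0.632, -0.316]
contact_force: [-0.6, 4.9, 5.4]
gripper_width: 0.03
```

```bash
python3 st.py
```

```text
13.28 [ 0.6111 -0.1197  0.1156] [-0.6  4.9  5.4] [0.864 0.241 0.038] 0.686 w 0.03 q6 0.542 turned 3.458
```

Request:
apply_moves(
  delta_pos=[
    [0,0,0],
    [0.1,0,0],
    [0.1,0,0],
  ],
  rot=[
    [3,0,0],
    [6,0,0],
    [6,0,0],
  ],
  claw=[0.1,0.1,0.1],
)

```text
time_s: 13.53
eef_pos: [0.6111, -0.1197, 0.1155]
orientation: [0.615, 0.35, 0.615, -0.348]
contact_force: [-1.1, 5.4, 5.6]
gripper_width: 0.0305
```

```bash
python3 st.py
```

```text
13.53 [ 0.6111 -0.1197  0.1155] [-1.1  5.4  5.6] [ 0.834  0.262 -0.017] 0.689 w 0.0305 q6 0.647 turned 3.562
```

Request:
apply_moves(
  delta_pos=[
    [0,0,0],
    [0.1,0,0],
    [0.1,0,0],
  ],
  rot=[
    [3,0,0],
    [6,0,0],
    [6,0,0],
  ],
  claw=[0.1,0.1,0.1],
)

```text
time_s: 13.78
eef_pos: [0.6112, -0.1198, 0.1155]
orientation: [0.596, 0.381, 0.596, -0.38]
contact_force: [-0.7, 5.1, 5.6]
gripper_width: 0.0306
```

```bash
python3 st.py; python3 -c "
from h import *
c=save('wrist','wrist10');crop('wrist10',200,240,440,440,3,'w10c')"
```

```text
13.78 [ 0.6112 -0.1198  0.1155] [-0.7  5.1  5.6] [0.817 0.208 0.054] 0.69 w 0.0306 q6 0.751 turned 3.667
```

View pics/w10c.png

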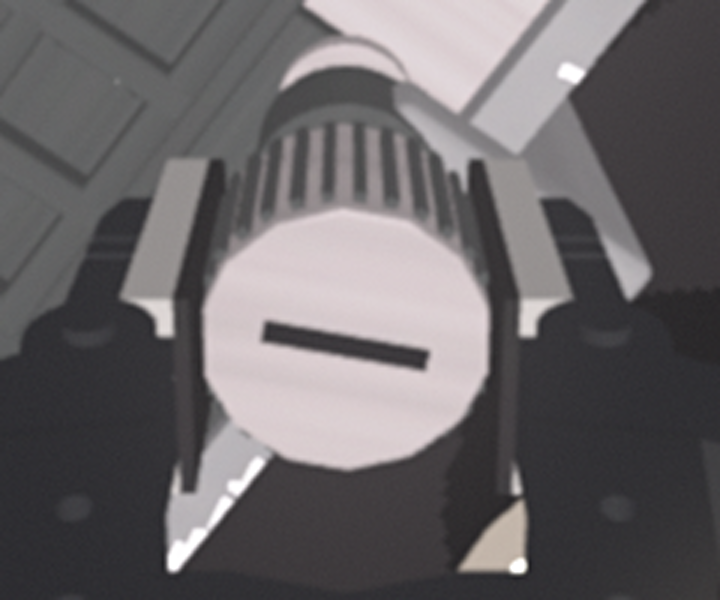

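Still no slip, at 3.67 rad. Seating must come by 3.8 rad.

Request:
apply_moves(
  delta_pos=[
    [0,0,0],
    [0.1,0,0],
    [0.1,0,0],
  ],
  rot=[
    [3,0,0],
    [6,0,0],
    [6,0,0],
  ],
  claw=[0.1,0.1,0.1],
)

```text
time_s: 14.08
eef_pos: [0.6112, -0.1198, 0.1154]
orientation: [0.576, 0.412, 0.575, -0.411]
contact_force: [-0.6, 3.8, 6.0]
gripper_width: 0.0305
```

```bash
python3 st.py
```

```text
14.08 [ 0.6112 -0.1198  0.1154] [-0.6  3.8  6. ] [0.793 0.188 0.06 ] 0.733 w 0.0305 q6 0.856 turned 3.772
```

Request:
apply_moves(
  delta_pos=[
    [0,0,0],
    [0,0,0],
    [0,0,0],
  ],
  rot=[
    [3,0,0],
    [5,0,0],
    [5,0,0],
  ],
  claw=[0.1,0.1,0.1],
)

```text
time_s: 14.33
eef_pos: [0.6112, -0.1198, 0.1154]
orientation: [0.557, 0.436, 0.557, -0.435]
contact_force: [-0.8, 3.6, 5.6]
gripper_width: 0.0302
```

```bash
python3 st.py
```

```text
14.33 [ 0.6112 -0.1198  0.1154] [-0.8  3.6  5.6] [0.784 0.219 0.11 ] 0.625 w 0.0302 q6 0.942 turned 3.858
```

The torque is rising: seated. I'll sample again while holding, then advance slightly.

Request:
apply_moves(
  delta_pos=[
    [0,0,0],
  ],
  rot=[
    [0,0,0],
  ],
  claw=[0.1],
)

```text
time_s: 14.42
eef_pos: [0.6112, -0.1199, 0.1154]
orientation: [0.558, 0.436, 0.557, -0.435]
contact_force: [-0.7, 4.5, 5.0]
gripper_width: 0.0305
```

```bash
python3 st.py
```

```text
14.42 [ 0.6112 -0.1199  0.1154] [-0.7  4.5  5. ] [0.838 0.208 0.154] 0.211 w 0.0305 q6 0.941 turned 3.856
```

Request:
apply_moves(
  delta_pos=[
    [0,0,0],
    [0,0,0],
  ],
  rot=[
    [3,0,0],
    [3,0,0],
  ],
  claw=[0.1,0.1],
)

```text
time_s: 14.58
eef_pos: [0.6112, -0.1199, 0.1154]
orientation: [0.546, 0.451, 0.545, -0.45]
contact_force: [-0.2, 3.5, 5.1]
gripper_width: 0.0303
```

```bash
python3 st.py
```

```text
14.58 [ 0.6112 -0.1199  0.1154] [-0.2  3.5  5.1] [0.79  0.183 0.157] 0.766 w 0.0303 q6 0.995 turned 3.911
```

Request:
apply_moves(
  delta_pos=[
    [0,0,0],
  ],
  rot=[
    [0,0,0],
  ],
  claw=[0.1],
)

```text
time_s: 14.67
eef_pos: [0.6112, -0.1199, 0.1154]
orientation: [0.546, 0.45, 0.545, -0.449]
contact_force: [-1.1, 4.5, 5.2]
gripper_width: 0.03
```

```bash
python3 st.py
```

```text
14.67 [ 0.6112 -0.1199  0.1154] [-1.1  4.5  5.2] [0.851 0.178 0.163] 0.288 w 0.03 q6 0.993 turned 3.909
```

Request:
apply_moves(
  delta_pos=[
    [0,0,0],
    [0,0,0],
    [0,0,0],
  ],
  rot=[
    [2,0,0],
    [4,0,0],
    [4,0,0],
  ],
  claw=[0.1,0.1,0.1],
)

```text
time_s: 14.92
eef_pos: [0.6112, -0.1199, 0.1154]
orientation: [0.53, 0.469, 0.529, -0.468]
contact_force: [-0.7, 3.9, 5.1]
gripper_width: 0.0304
```

```bash
python3 st.py
```

```text
14.92 [ 0.6112 -0.1199  0.1154] [-0.7  3.9  5.1] [0.752 0.24  0.245] 0.708 w 0.0304 q6 1.064 turned 3.98
```

Request:
apply_moves(
  delta_pos=[
    [0,0,0],
  ],
  rot=[
    [0,0,0],
  ],
  claw=[0.1],
)

```text
time_s: 15.0
eef_pos: [0.6112, -0.1199, 0.1154]
orientation: [0.53, 0.469, 0.529, -0.468]
contact_force: [-0.9, 3.8, 4.8]
gripper_width: 0.0307
```

```bash
python3 st.py; python3 -c "
from h import *
c=save('wrist','wrist11');crop('wrist11',200,240,440,440,3,'w11c')"; python3 st.py
```

```text
15.0 [ 0.6112 -0.1199  0.1154] [-0.9  3.8  4.8] [0.752 0.206 0.276] 0.326 w 0.0307 q6 1.063 turned 3.978
15.05 [ 0.6112 -0.1199  0.1154] [-1.2  4.   5. ] [0.749 0.161 0.23 ] 0.269 w 0.0303 q6 1.062 turned 3.978
```

View pics/w11c.png

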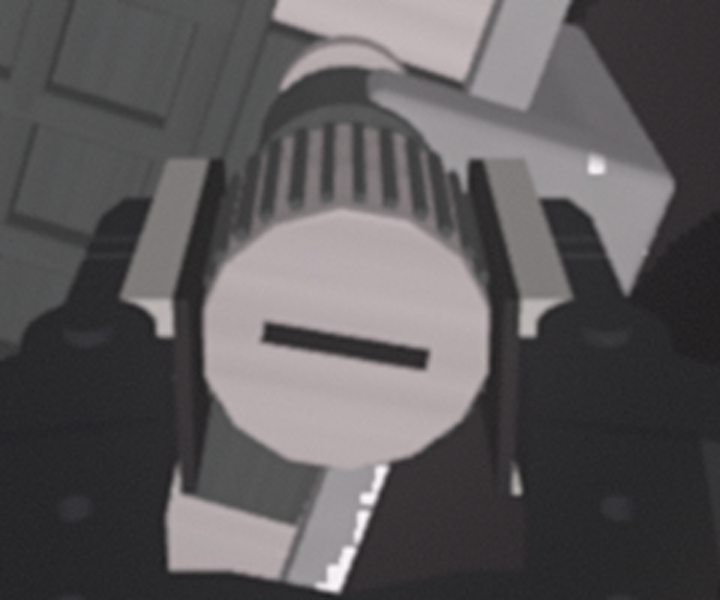

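Torque holds at about 0.25 Nm with no slip: snug. I'll let go and rise.

Request:
apply_moves(
  delta_pos=[
    [0,0,0],
    [0,0,0],
    [0,0,0],
    [0,0,0],
    [0,0,0],
    [-10,0,0],
    [-30,0,0],
    [-60,0,0],
    [-90,0,0],
    [-120,0,0],
    [-130,0,0],
    [-130,0,0],
  ],
  rot=[
    [0,0,0],
    [0,0,0],
    [0,0,0],
    [0,0,0],
    [0,0,0],
    [0,0,0],
    [0,0,0],
    [0,0,0],
    [0,0,0],
    [0,0,0],
    [0,0,0],
    [0,0,0],
  ],
  claw=[0.5,0.7,0.7,0.7,0.7,0.7,0.7,0.7,0.7,0.7,0.7,0.7],
)

```text
time_s: 16.05
eef_pos: [0.6123, -0.1215, 0.2483]
orientation: [0.532, 0.469, 0.527, -0.468]
contact_force: [0.6, -0.1, 0.8]
gripper_width: 0.0597
```

```bash
python3 st.py; python3 -c "
from h import *
save('wrist','wrist12');save('side','side12');save('scene','scene12')
crop('side12',320,200,460,350,4,'d12c')
for a,b,n in (('scene4','scene12','d'),):
    pass"
```

```text
16.05 [ 0.6123 -0.1215  0.2483] [ 0.6 -0.1  0.8] [ 0.017 -0.012  0.014] 0.0 w 0.0597 q6 1.063 turned 3.98
```

View pics/wrist12.png

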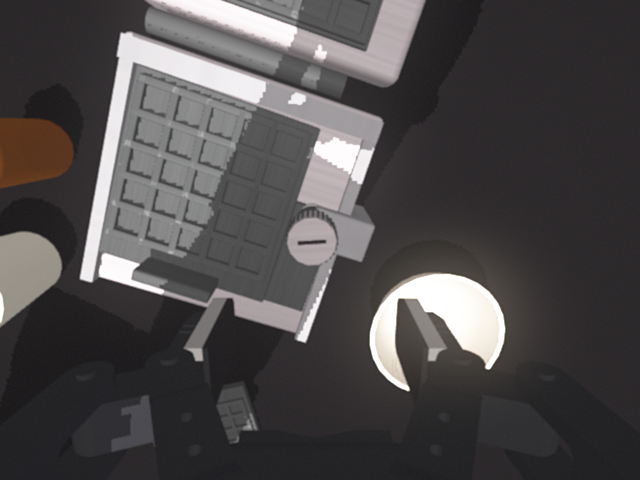

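View pics/side12.png

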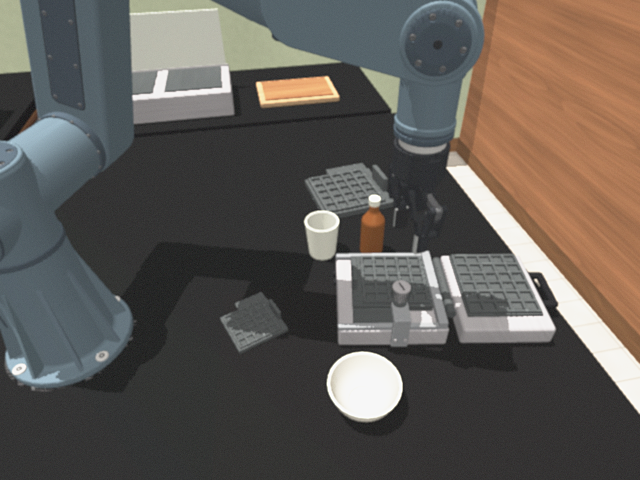

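View pics/scene12.png

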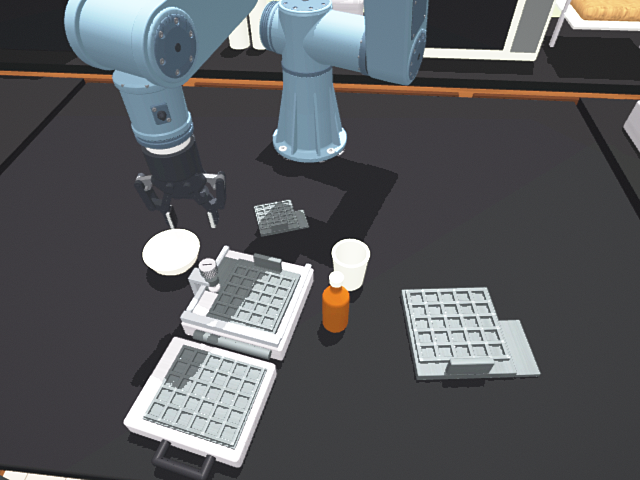

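```bash
python3 -c "
from bench import job_done
print(job_done())"
```

```text
the job is handed in; nothing more can be done
None
```

The grid plate is pushed home against its rear stop and the thumbscrew is seated snug. I handed the job in at about 16 s of the 72 s allowed.

- **Plate:** I pushed the tab with shut fingers for about 32 mm, until the wrist force reached about 19 N along the push with no further motion. My estimates of where the stop lay disagreed by about 5 mm. A closer wrist picture showed the plate's rear edge flush along the whole stop, and it still looked flush after the screw was tightened.
- **Thumbscrew:** I turned it clockwise in one grasp with no slip, about 3.98 rad in all. The torque began to rise at about 3.75 rad, and I stopped when it read 0.23–0.28 Nm. The readings scatter by about 0.05 Nm. After release the slot sprang back about 12° (0.21 rad), which fits a snug seat.
- **Surroundings:** The bottle, cup and bowl are at the same places in the last pictures as in the first. The gripper is open and about 13 cm above the screw, with contact force near zero.

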